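Hang the hand torch and snap the hook's safety cap on

TASK

Hang the hand torch by its carry handle on the long hook of the peg board: pass the hook's upturned end through the middle of the handle and let the torch hang freely from the rod, well back from the end. Then stop it from being knocked off: take the small round snap cap, put it mouth down over the stud on the hook's end, press it straight down until it clicks and keep on pressing so that it sits fully home on its collar. Finish while still gripping the cap and pushing it firmly down with about 10 N (do not let go), and leave the other things on the console where they are.

Things in the scene. Friction and masses are not known exactly. Their poses are not given: they have to be found in the camera images.
- torch: white plastic hand torch, loose, about 0.36 kg, standing upright; origin at the middle of its underside, x towards the lamp head, z up. Body 130 long (x -85 to +45), 64 wide, 66 high; round lamp head 82 dia in front (x +42 to +91). On top a carry handle: a straight bar along x, 14 x 14 in section, its centre 115 above the underside, with a post at each end. Centre of mass x 0, z 40
- handle_under (a point): middle of the underside of the torch's handle bar (0, 0, 108 in the torch's frame), x along the bar. The opening under the bar goes right through from side to side (y); it is 42 high (body top at 66, bar at 108) and 102 long at that height (x -60 to +42)
- handle_grip (a point): a good place to grip the bar from above: its centre line near the rear end (-40, 0, 115 in the torch's frame), fingers closing along the torch's y; this leaves the middle of the bar free for the hook
- hook: the only long hook, steel, fixed by a back plate (30 x 78) to the peg board. Origin on the board's face at the height of the rod's axis; z up, y along the board; the hook points along its own -x, away from the board. The level rod is 8 dia; at x = -120 it turns up into a collar 26 dia with a snap stud on top. This upturned end is 27 high from the rod's underside to the stud's tip
- hook_rest (a point): a point on top of the rod (4 above its axis), 72 in front of the board, where the middle of the handle bar's underside should come to rest (40 to 95 in front of the board will do); same axes as the hook
- stud_seat (a point): centre of the collar's top face (hook frame -120, 0, 9), on the stud's vertical axis; the cap's mouth rests here when home. The stud stands 14 above it, with four sprung nylon jaws bulging to 18 dia at 7.3 above it; fixed, same axes as the hook
- cap: the snap cap: round grey plastic knob, loose, 20 g, standing mouth down. 30 dia x 34 high, origin at the centre of its mouth (underside), z up. The mouth has a lip 3 thick with a 14 dia hole, widening above to a 21 dia blind hole, 16 deep in all; the upper 18 is solid
- cap_grip (a point): point on the cap's axis 25 above its mouth, where to grip it from above. Pressing it on: the lip meets the jaws 11 mm above the collar; the resistance climbs to about 10 N near 10 mm (up to 16 N if 2 mm off centre), drops from 8 mm; at 4 mm the jaws snap the cap down and its mouth lands hard on the collar at 0. About 10 N pulls it off again
- board: painted plywood peg board, 540 long, 270 high, 12 thick, standing upright; fixed. Origin in the middle of its lower edge; its face looks along its own -x (face at x = -6), y along it. A flat splint in a spring clip and a reading glass on two pegs are fixed to its two ends, within 35 of its face
- pin_tin: bystander: round steel safety-pin tin, 60 dia x 22 high, origin under its centre
- pill_bottle: bystander: small amber pill jar with a cap, 44 dia x 72 high, origin under its centre
- tape_roll: bystander: roll of dressing tape lying flat, 58 dia x 25 high with a 28 dia hole, origin under its centre
- organiser: bystander: blue pill organiser with seven snap lids, 36 x 156 x 23 high, origin under its centre
- carton: bystander: plaster carton, 60 x 100 x 42 high, origin under its centre
- thermo_case: bystander: white thermometer case, 22 x 150 x 14 high, origin under its centre
There are look-alikes about, which are no part of the job. What is shaped like the torch but yellow is not meant.

How it is judged:
On the way, in this order (a step that is already met when the one before it is completed fails the run):
1. the torch hangs by its handle from the hook's rod, let go (contact force between torch and hook above 1.5 N and contact force between torch and the fingers below 0.2 N and z of handle_under in the frame of hook_rest between -0.01 and 0.012 m and y of handle_under in the frame of hook_rest between -0.03 and 0.03 m and x of handle_under in the frame of hook_rest between -0.03 and 0.04 m and height (world z) of torch above 0.03 m and angle between torch's own z axis and vertical below 0.4 rad), for 0.3 s.
2. the cap has clicked onto the stud and sits on the collar (z of cap in the frame of stud_seat between -0.004 and 0.002 m and horizontal distance between cap and stud_seat below 0.003 m and angle between cap's own z axis and vertical below 0.12 rad), for 0.2 s.
At the end, for the whole second after the job is handed in: Torch hung by its handle on the rod (within 30 mm of mid-bar, 32 to 102 mm from the board, tilt under 0.4 rad, still, not held). Cap upright, mouth within 2 mm of the collar and 3 mm of its axis, fingers still holding it and pressing it on with over 5 N (all of step 1 and all of step 2 and linear speed of torch below 0.05 m/s and contact force between cap and hook above 5 N and contact force between the fingers and cap above 3 N); the arm keeps its last pose, push and grip.
It fails at once if another thing on the console (tin, jar, tape, organiser, carton or case) is pushed more than 30 mm from its place (distance of any of pin_tin, pill_bottle, tape_roll, organiser, carton, thermo_case from where it was at the start of the episode above 0.03 m).
It also fails if it takes over 58 s, if anything falls off the work surface, if the arm or the gripper's body presses on something with over 40 N, if the wrist force passes 120 N, or if a joint passes its speed limit or range.

ROBOT

A 7-joint arm with a two-finger parallel gripper is mounted at the origin on the work surface. World frame = base frame: x ahead of the robot, y to its left, z up, the work surface at z = 0. Lengths are in m, angles in rad, forces in N, time in s.
With the tool pointing down it reaches from about 0.4 to 0.85 m from the base axis. Payload 10.4 kg.
Tool frame: the origin (TCP) lies midway between the tips of the shut fingers; the grasp point (between the pads) lies 19 mm behind it; z points along the fingers, y is the line along which they close (so a half turn about z gives the same grasp; the last joint's range is limited). The gripper opens to 85 mm and grips with 20 to 120 N. Pads are 22 mm wide; open, the fingers measure 114 mm over their backs; the gripper's body (76 mm by 85 mm) begins 54 mm behind the grasp point. The pads swing forward as they close: fully open they stand 13 mm farther back than shut.
Start: joints at [-1.25, 0.332, -0.065, 1.46, 0.022, 1.35, -0.088], TCP at [0.211, 0.588, 0.231] pointing down, gripper open.
Joint ranges: [-2.6, 2.6], [-0.5, 2.12], [-1.47, 1.34], [0.16, 2.42], [-1.27, 4.41], [0.06, 2.06], [-2.6, 2.6]. Speed limits (rad/s): [2.22, 2.22, 2.79, 2.79, 3.14, 3.14, 3.14].

INTERFACE

Orientations are given as a unit quaternion [x, y, z, w].
In Python, from workcell import get_obs, camera, camera_params, hand_in gives the robot as it stands.
- The arm moves only by the tool carry_out, never from a script. Its argument "commands" is a list that holds one entry, the list of rows, each a list of 6 numbers: the shift along the tool's x, y, z in units of 40 mm (1.0 is 40 mm), then the turn, a rotation vector about the tool's x, y, z in units of 6 degrees (1.0 is 6 degrees). In form: [[[x, y, z, ax, ay, az], ...]]. A call has 1 to 20 rows; each row shifts and turns the commanded pose from where the row before left it, along the tool's axes as they then stand; what a row does not reach is not made up. A row lasts 1/12 s, in which the tool goes at most 41.7 mm and 7.16 degrees, less where a joint would pass 70% of its speed; a pose out of reach is approached as far as the arm can. A call is refused whole if a number of a shift passes 1 or a number of a turn 1, either way. A call with a gripper value outside its range is refused whole. "hand" is the closure, from -1 (fully open) to 1 (shut), set as the call begins (left out, the last holds). The fingers move at their own pace and stop on an object; "force" is the grip in N (left out, the last holds). Time passes only in rows, so rows that do not move let the fingers close. It gives the time, the measured TCP pose, the force, the opening and the grip force at its end, in the units of the state.
- get_obs(): the state, without advancing time (a new reading comes with each control period).
- camera(name): name is "scene" or "top" or "wrist"; returns the picture (384x512x3 uint8, red, green, blue); there is no depth.
- camera_params(name): a dict with "mtx" (3x3 intrinsics, pixels), "R" (3x3) and "t" (3): a world point X has camera coordinates R X + t. Camera axes: x right, y down, z forward; pixel columns grow to the right and rows downward; lengths in m; the calibration is good to about 2 mm. A picture is of the moment at which its call begins: read the wrist's pose just before it. camera_params takes no time and is no camera call; for the wrist camera it gives the pose at the moment of the call.
- hand_in(): hands the job in; it is judged then, once.
The state is a dict: "clock": time; "joint_pos": joint angles; "joint_velocities": joint speeds; "tau": joint torques, N m; "position": TCP position; "ee_rot": TCP orientation; "ft_force": force on the tool from outside, world axes, zero at the start; "torque": the same for the moment, N m; "grip_width": opening from 0.0 (shut) to 1.0 (fully open); "grasp_force": force on a finger pad.
Only numpy, scipy, OpenCV 4.12 (cv2) and the standard library are available. Lean on these libraries where they do the work, as an engineer would, in place of code of your own. Each camera call takes 0.05 s, during which the arm holds its last target. There are 200 camera calls.

## Working session

There is one attempt and no reset: what is moved stays moved. The work goes in short steps, Python scripts to look and compute and a tool call to move; the robot and the scene stay as the last step left them, time stands still between calls to the robot, and variables do not carry over. Pictures are saved under pics/ and viewed, at most 10 in all, crops included, and the job is handed in when it is done.

Besides the shell and the picture viewer there is one more tool, called by a JSON object that holds its "fn" and its "kwargs". carry_out: Moves the arm, as the interface text tells. Its arguments: {"type":"object","properties":{"commands":{"type":"array"},"hand":{"type":"number"},"force":{"type":"number"}},"required":["commands"]}

```bash
mkdir -p pics; cat > h.py <<'E'
import numpy as np, cv2
from workcell import get_obs, camera, camera_params, hand_in
def snap(name,fn):
    p=camera_params(name); im=camera(name); cv2.imwrite('pics/'+fn,im[:,:,::-1]); return im,p
def ray(p,uv):
    K,R,t=[np.array(p[k],float) for k in('mtx','R','t')]
    d=R.T@np.linalg.solve(K,np.array([uv[0],uv[1],1.])); return -R.T@t, d
def onz(p,uv,z):
    o,d=ray(p,uv); return o+d*(z-o[2])/d[2]
def tri(p1,a,p2,b):
    o1,d1=ray(p1,a);o2,d2=ray(p2,b)
    A=np.stack([d1,-d2],1); s=np.linalg.lstsq(A,o2-o1,rcond=None)[0]
    x,y=o1+d1*s[0],o2+d2*s[1]; return (x+y)/2,np.linalg.norm(x-y)
def proj(p,X):
    c=np.array(p['mtx'])@(np.array(p['R'])@np.array(X)+np.array(p['t'])); return c[:2]/c[2]
E
python3 - <<'E'
from h import *
a,pa=snap('scene','s0.png'); b,pb=snap('top','t0.png')
o=get_obs(); print(o)
for p in(pa,pb): print(np.round(-np.array(p['R']).T@p['t'],3),p['mtx'])
E
```

```text
{'clock': 0.1, 'joint_pos': array([-1.2495804 ,  0.33278184, -0.06468908,  1.46086642,  0.02159477,
        1.34987473, -0.08852928]), 'joint_velocities': array([ 0.00019926, -0.00229553, -0.00111933, -0.00315415,  0.00010736,
       -0.0021131 ,  0.00067512]), 'tau': array([ 2.19743139e-03, -6.26746058e+01,  4.95316554e-02, -3.92427993e+01,
        1.62513804e-02,  6.97592230e-03,  4.05257174e-05]), 'position': array([0.2105717 , 0.58810784, 0.23060787]), 'ee_rot': array([ 1.71072984e-01,  9.85258166e-01, -6.12576248e-04, -7.88215135e-05]), 'ft_force': array([ 0.20055861, -0.23718646, -0.12845981]), 'torque': array([-0.00542448,  0.02236182,  0.01980671]), 'grasp_force': 0.0, 'grip_width': 1.0034149031126829}
[1.378 0.168 0.803] [[450.4081057   0.        249.0174684]
 [  0.        450.4081057 190.277205 ]
 [  0.          0.          1.       ]]
[0.463 0.032 1.302] [[370.18734759   0.         259.08254955]
 [  0.         370.18734759 193.56543449]
 [  0.           0.           1.        ]]
```

View pics/s0.png

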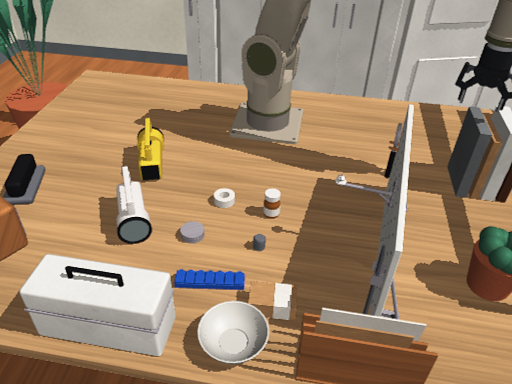

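View pics/t0.png

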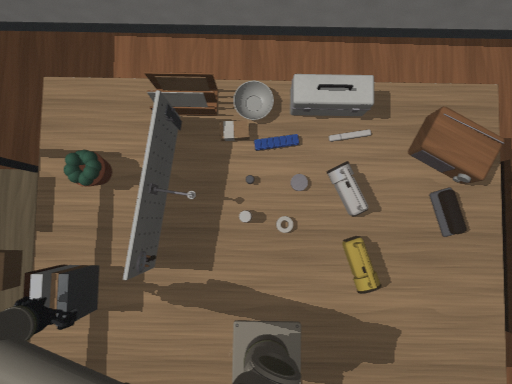

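The scene view shows the white torch at about (133,205), the cap at (259,242) and the hook end at (341,181). In the top view the torch is at (348,190), the cap at (250,180), and the hook runs from (153,188) to (191,195). The yellow look-alike is at (360,265).

```bash
python3 - <<'E'
import cv2,numpy as np
s=cv2.imread('pics/s0.png');t=cv2.imread('pics/t0.png')
def c(im,x,y,w,h,k): 
    r=cv2.resize(im[y:y+h,x:x+w],None,fx=k,fy=k,interpolation=cv2.INTER_CUBIC)
    for i in range(0,w,10): cv2.putText(r,str(x+i),(i*k,8),0,.3,(0,0,255)); cv2.line(r,(i*k,10),(i*k,14),(0,0,255))
    for i in range(10,h,10): cv2.putText(r,str(y+i),(0,i*k+3),0,.3,(0,0,255))
    return r
A=np.hstack([c(s,100,160,66,50,6),c(s,330,165,66,50,6)])
B=np.hstack([c(t,315,155,66,50,6),c(t,140,170,66,50,6)])
cv2.imwrite('pics/m1.png',np.vstack([A,B]))
E
```

```text
(no output)
```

View pics/m1.png

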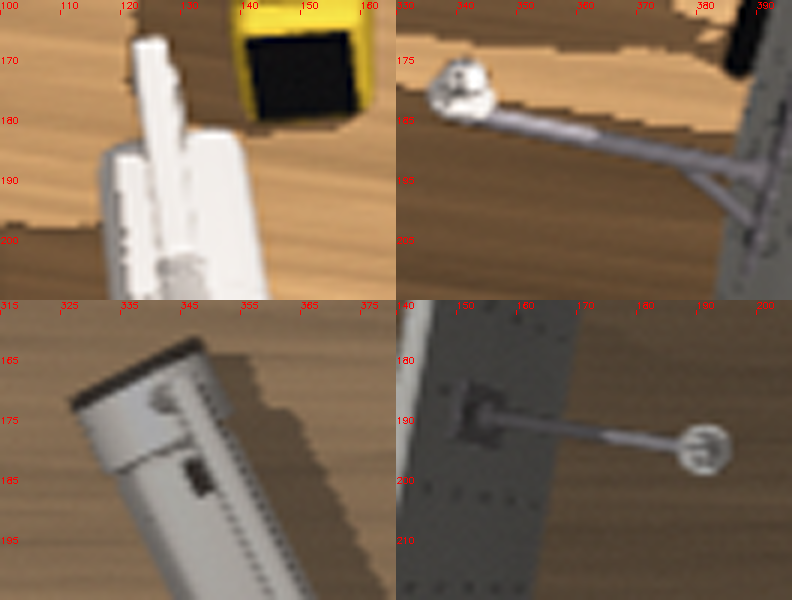

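The crops show the stud and collar at scene (341,180) and top (191,194.5). The rod meets the board at scene (392,193) and top (153.5,189). The torch bar's rear end is at scene (125,168).

```bash
python3 - <<'E'
from h import *
a,pa=snap('scene','s1.png'); b,pb=snap('top','t1.png')
print('collar',tri(pa,(341,179.5),pb,(191,194.5)))
print('rodroot',tri(pa,(391,193),pb,(153.5,189)))
g=cv2.cvtColor(b,cv2.COLOR_RGB2HSV)
# torch mask top
def blob(im,x0,y0,x1,y1,f,n):
    h=cv2.cvtColor(im,cv2.COLOR_RGB2HSV).astype(int)
    m=np.zeros(h.shape[:2],np.uint8); m[y0:y1,x0:x1]=f(h)[y0:y1,x0:x1]
    k,l,s,c=cv2.connectedComponentsWithStats(m); i=1+np.argmax(s[1:,4]); r=cv2.minAreaRect(np.argwhere(l==i)[:,::-1].astype(np.float32)); print(n,s[i],c[i],r); return c[i],r
cb,_=blob(b,240,170,262,190,lambda h:(h[...,1]<80)&(h[...,2]<130),'cap top')
cs,_=blob(a,248,230,272,255,lambda h:(h[...,1]<90)&(h[...,2]<140),'cap sc')
print(tri(pa,cs,pb,cb), onz(pb,cb,.034))
c,r=blob(b,315,155,380,225,lambda h:(h[...,1]<45)&(h[...,2]>110),'torch top')
for q in cv2.boxPoints(r): print(q,onz(pb,q,.06))
print(onz(pb,c,.08))
print('bar rear',onz(pa,(125,168),.122),'front?',onz(pb,(346,169),.122))
p=camera_params('wrist'); print('wristcam', p['R']@get_obs()['position']+p['t'],p['mtx'])
E
```

```text
collar (array([0.53490847, 0.2401691 , 0.18508253]), np.float64(0.0036421454339025695))
rodroot (array([0.55048341, 0.35441533, 0.17655267]), np.float64(0.0006135598882649252))
cap top [245 175  10   9  67] [249.56716418 179.01492537] ((249.50001525878906, 179.0), (9.192388534545898, 7.77817440032959), 45.0)
cap sc [253 234  13  17 182] [258.82417582 242.18681319] ((259.0, 242.0), (16.0, 12.0), 90.0)
(array([0.60308373, 0.06780576, 0.01710833]), np.float64(0.0023515056441429237)) [0.60139722 0.06618237 0.034     ]
torch top [328 165  39  50 853] [347.59202814 189.45134818] ((347.9000244140625, 190.30001831054688), (48.746280670166016, 21.913463592529297), 63.43495178222656)
[327.20004 173.40001] [ 0.6218205  -0.19628186  0.06      ]
[346.80002 163.60002] [ 0.65625106 -0.2624805   0.06      ]
[368.6     207.20003] [ 0.50992381 -0.33553776  0.06      ]
[349.00003 217.00002] [ 0.47604974 -0.26974526  0.06      ]
[ 0.56683991 -0.26031657  0.08      ]
bar rear [ 0.51129842 -0.29610624  0.122     ] front? [ 0.62906714 -0.24521414  0.122     ]
wristcam [7.11467179e-05 2.82309941e-02 1.56129659e-01] [[293.50724089   0.         255.86833617]
 [  0.         293.50724089 189.43738486]
 [  0.           0.           1.        ]]
```

{"fn": "carry_out", "kwargs": {"commands": [[[0,0,-1,0,0,0],[0,0,-1,0,0,0],[0,0,-1,0,0,0],[0,0,-1,0,0,0],[-1,0,0,0,0,0.62],[-1,0,0,0,0,0.62],[-1,0,0,0,0,0.62],[-1,0,0,0,0,0.62],[-1,0,0,0,0,0.62],[-1,0,0,0,0,0.62],[-1,0,0,0,0,0.62],[-1,0,0,0,0,0.62],[-1,0,0,0,0,0.62],[-1,0,0,0,0,0.62],[-1,0,0,0,0,0.62],[-1,0,0,0,0,0.62],[-1,0,0,0,0,0.62],[-1,0,0,0,0,0.62],[-1,0,0,0,0,0.62],[-1,0,0,0,0,0.62]]]}}

```text
clock: 1.87
position: [0.6236, 0.1349, 0.3909]
ee_rot: [0.639, 0.769, -0.0, -0.0]
ft_force: [0.8, 0.6, -0.2]
grip_width: 1.0
grasp_force: 0.0
```

{"fn": "carry_out", "kwargs": {"commands": [[[-1,0,0,0,0,0.62],[-1,0,0,0,0,0.62],[-1,0,0,0,0,0.62],[-1,0,0,0,0,0.62],[-1,0,0,0,0,0.62],[-1,0,0,0,0,0.62],[-1,0,0,0,0,0.62],[-1,0,0,0,0,0.62],[-1,0,0,0,0,0.62],[-0.5,0,0,0,0,1],[0,0,0,0,0,1],[0,0,0,0,0,1],[0,0,0,0,0,1],[0,0,0,0,0,1],[0,0,0,0,0,1],[0,0,0,0,0,0]]]}}

```text
clock: 3.2
position: [0.5901, -0.2356, 0.391]
ee_rot: [0.964, 0.267, -0.0, -0.0]
ft_force: [-0.1, 0.9, 0.3]
grip_width: 0.999
grasp_force: 0.0
```

```bash
cat >> h.py <<'E'
from scipy.spatial.transform import Rotation as Rot
def go(X,yaz=None):
    """units to reach world TCP X; yaz: azimuth deg of tool y (tool down)"""
    o=get_obs(); R=Rot.from_quat(o['ee_rot']); d=R.inv().apply(np.array(X)-o['position'])/.04
    out='shift units %s'%np.round(d,2)
    if yaz is not None:
        c,s=np.cos(np.radians(yaz)),np.sin(np.radians(yaz))
        T=np.array([[-s,c,0],[c,s,0],[0,0,-1]]).T; T[:,0]=np.cross(T[:,1],T[:,2])
        out+=' turn units %s'%np.round((R.inv()*Rot.from_matrix(T)).as_rotvec(degrees=True)/6,2)
    print(out)
E
python3 - <<'E'
from h import *
w,p=snap('wrist','w1.png')
r=proj(p,[.534,-.286,.122]);print(r)
E
```

```text
[265.5892179  206.12434778]
```

View pics/w1.png

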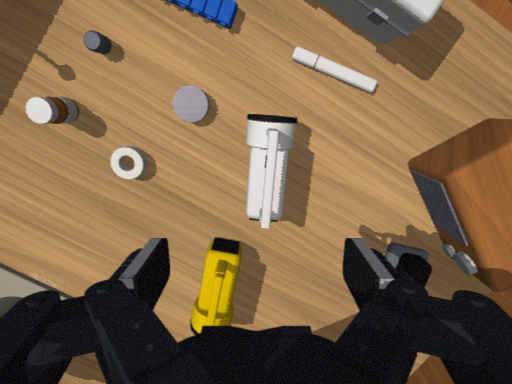

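The wrist view shows the torch with its bar running from the front at (273,131) to the rear at (265,226), and the yellow look-alike below it.

```bash
python3 - <<'E'
from h import *
p=camera_params('wrist')
f=onz(p,(273,131),.122); r=onz(p,(265,226),.122); d=f-r; L=np.linalg.norm(d[:2]); az=np.degrees(np.arctan2(d[1],d[0]))
print(f,r,L,az); u=d/L
# bar spans approx; centre of bar at x = (-60+42)/2 = -9
g=(f+r)/2-u*.031; print('grip',g)
# tcp: bar centre z .115, grasp 19mm behind TCP, open pads farther back 
go([g[0],g[1],.096],az-90); go([g[0],g[1],.20],az-90)
E
```

```text
[ 0.63273685 -0.23720541  0.122     ] [ 0.50683918 -0.30246365  0.122     ] 0.14180572173681463 27.399673263762278
grip [ 0.54226566 -0.28410057  0.122     ]
shift units [-1.65  0.41  7.38] turn units [-0.    0.    0.67]
shift units [-1.65  0.41  4.78] turn units [-0.    0.    0.67]
```

{"fn": "carry_out", "kwargs": {"commands": [[[-0.82,0.2,1,0,0,0],[-0.83,0.21,1,0,0,0],[0,0,1,0,0,0],[0,0,1,0,0,0.67],[0,0,0.8,0,0,0],[0,0,0,0,0,0]]]}}

```text
clock: 3.75
position: [0.5493, -0.2721, 0.2094]
ee_rot: [0.971, 0.238, -0.004, -0.003]
ft_force: [-1.0, 2.0, 0.7]
grip_width: 1.0
grasp_force: 0.0
```

```bash
python3 - <<'E'
from h import *
w,p=snap('wrist','w2.png'); print(get_obs()['position'],proj(p,[.5423,-.2841,.122]))
E
```

```text
[ 0.55074597 -0.27294754  0.21339864] [265.4726758  207.56811879]
```

View pics/w2.png

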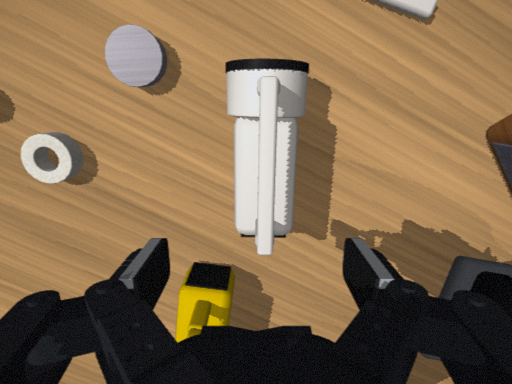

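The wrist close-up shows the bar from the front at (269,77) to the rear at (264.5,253), nearly lined up with the tool's x axis.

```bash
python3 - <<'E'
from h import *
p=camera_params('wrist')
f=onz(p,(269,77),.122); r=onz(p,(264.5,253),.122); d=f-r; L=np.linalg.norm(d[:2]); az=np.degrees(np.arctan2(d[1],d[0]))
print(f,r,L,az); u=d/L
g=r+u*.034; print('grip',g)
go([g[0],g[1],.097],az-90)
E
```

```text
[ 0.63507428 -0.2398028   0.122     ] [ 0.50474419 -0.3051165   0.122     ] 0.1457800070831368 26.617310650352255
grip [ 0.53514084 -0.2898835   0.122     ]
shift units [-0.53  0.21  2.91] turn units [-0.04  0.04  0.15]
```

{"fn": "carry_out", "kwargs": {"commands": [[[-0.4,0.21,0.6,0,0,0.15],[0,0,0.8,0,0,0],[0,0,0.8,0,0,0],[0,0,0.7,0,0,0],[0,0,0,0,0,0],[0,0,0,0,0,0]]]}}

```text
clock: 4.3
position: [0.5425, -0.2892, 0.1015]
ee_rot: [0.973, 0.229, 0.0, 0.0]
ft_force: [-0.1, -0.6, 0.2]
grip_width: 1.003
grasp_force: 0.0
```

{"fn": "carry_out", "kwargs": {"commands": [[[0,0,0,0,0,0],[0,0,0,0,0,0],[0,0,0,0,0,0],[0,0,0,0,0,0],[0,0,0,0,0,0],[0,0,0,0,0,0],[0,0,0,0,0,0],[0,0,0,0,0,0]]], "hand": 1, "force": 100}}

```text
clock: 4.97
position: [0.5417, -0.2884, 0.1004]
ee_rot: [0.974, 0.228, 0.0, -0.001]
ft_force: [-2.7, 3.4, 6.3]
grip_width: 0.139
grasp_force: 98.0
```

{"fn": "carry_out", "kwargs": {"commands": [[[0,0,-0.3,0,0,0],[0,0,-0.6,0,0,0],[0,0,-0.8,0,0,0],[0,0,-0.8,0,0,0],[0,0,-0.6,0,0,0],[0,0,-0.3,0,0,0],[0,0,0,0,0,0],[0,0,0,0,0,0]]]}}

```text
clock: 5.63
position: [0.5415, -0.2887, 0.2351]
ee_rot: [0.974, 0.228, -0.0, -0.0]
ft_force: [-0.2, 0.9, -4.6]
grip_width: 0.14
grasp_force: 98.3
```

```bash
python3 - <<'E'
from h import *
o=get_obs();print(o['position'],o['ft_force'],o['torque'],o['grip_width'])
w,p=snap('wrist','w3.png')
a,pa=snap('scene','s3.png')
s=cv2.imread('pics/s3.png')[60:300,0:260]; s=cv2.resize(s,(433,400)); w=cv2.resize(w[:,:,::-1],(366,400))
cv2.imwrite('pics/m3.png',np.hstack([s,w]))
d=np.array([-.0156,-.1142]);d/=np.linalg.norm(d); print(np.degrees(np.arctan2(d[1],d[0])))
E
```

```text
[ 0.54149984 -0.28871389  0.23507669] [-0.23736346  0.85866938 -4.55898842] [-0.04134074  0.07937116 -0.01627845] 0.1403291379277348
-97.77859891428264
```

View pics/m3.png

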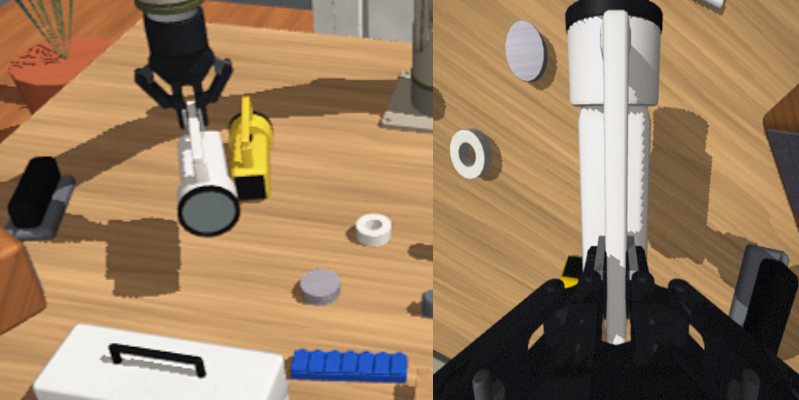

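{"fn": "carry_out", "kwargs": {"commands": [[[0,0,0,0,0,0.9],[0,0,0,0,0,0.98],[0,0,0,0,0,0.98],[0,0,0,0,0,0.98],[0,0,0,0,0,0.98],[0,0,0,0,0,0.9],[-0.1,-0.4,0,0,0,0],[-0.2,-0.7,0,0,0,0],[-0.24,-0.9,0,0,0,0],[-0.24,-0.9,0,0,0,0],[-0.24,-0.9,0,0,0,0],[-0.24,-0.9,0,0,0,0],[-0.24,-0.9,0,0,0,0],[-0.24,-0.9,0,0,0,0],[-0.24,-0.9,0,0,0,0],[-0.24,-0.9,0,0,0,0],[-0.24,-0.9,0,0,0,0],[-0.24,-0.9,0,0,0,0],[-0.2,-0.6,0,0,0,0],[-0.08,-0.3,0,0,0,0]]]}}

```text
clock: 7.4
position: [0.4823, 0.1675, 0.234]
ee_rot: [0.998, -0.067, -0.001, 0.0]
ft_force: [-0.4, 0.3, -3.4]
grip_width: 0.141
grasp_force: 98.4
```

```bash
python3 - <<'E'
from h import *
go([.483,.166,.235],-97.8);go([.483,.166,.197])
o=get_obs();print(o['position'],o['ft_force'])
w,p=snap('wrist','w4.png'); a,pa=snap('scene','s4.png')
s=cv2.resize(cv2.imread('pics/s4.png')[80:280,230:430],(400,400),interpolation=cv2.INTER_CUBIC); w=cv2.resize(w[:,:,::-1],(400,300)); w=cv2.copyMakeBorder(w,0,100,0,0,0)
cv2.imwrite('pics/m4.png',np.hstack([s,w]))
E
```

```text
shift units [ 0.02  0.03 -0.03] turn units [0.01 0.03 0.03]
shift units [0.03 0.03 0.92]
[0.48227959 0.16746339 0.23397334] [-0.42208207  0.25894924 -3.37837601]
```

View pics/m4.png

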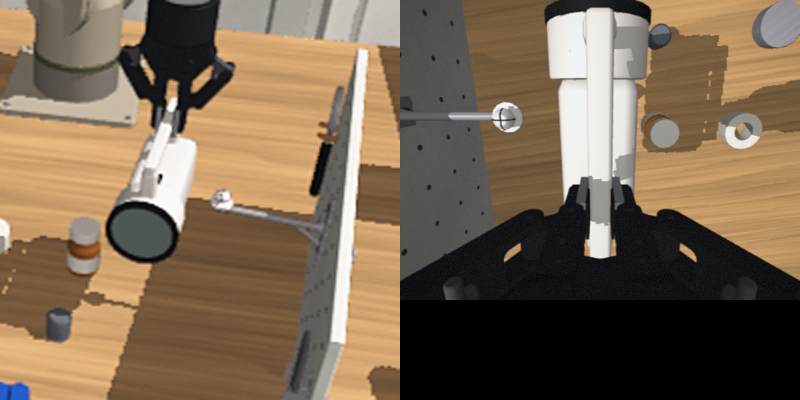

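The wrist picture shows the stud at (138,150), with the rod level and square to the handle bar. In the scene picture the stud is at (341,180) and the torch is level in front of it.

```bash
python3 - <<'E'
from h import *
p=camera_params('wrist');pa=camera_params('scene');pb=camera_params('top')
w=cv2.imread('pics/w4.png')
c=cv2.resize(w[120:180,100:170],None,fx=4,fy=4,interpolation=cv2.INTER_CUBIC)
a=cv2.resize(cv2.imread('pics/s4.png')[165:205,325:375],None,fx=6,fy=6,interpolation=cv2.INTER_CUBIC)
cv2.imwrite('pics/m5.png',np.hstack([c,a]))
print(c.shape,a.shape)
print(tri(p,(138,150),pa,(341,180)),tri(p,(138,150),pb,(191,194.5)))
for z in(.17,.18,.19): print(onz(p,(138,150),z),onz(pb,(191,194.5),z),onz(pa,(341,180),z))
E
```

```text
(240, 280, 3) (240, 300, 3)
(array([0.53436482, 0.24000792, 0.18229046]), np.float64(0.00501664518339356)) (array([0.53500072, 0.23926211, 0.17844483]), np.float64(0.0009636939623700379))
[0.53379927 0.24249587 0.17      ] [0.53594334 0.24110821 0.17      ] [0.51572637 0.24385257 0.17      ]
[0.53476688 0.23830899 0.18      ] [0.53529663 0.23925889 0.18      ] [0.52936307 0.24264679 0.18      ]
[0.53573448 0.2341221  0.19      ] [0.53464992 0.23740956 0.19      ] [0.54299977 0.24144101 0.19      ]
```

View pics/m5.png

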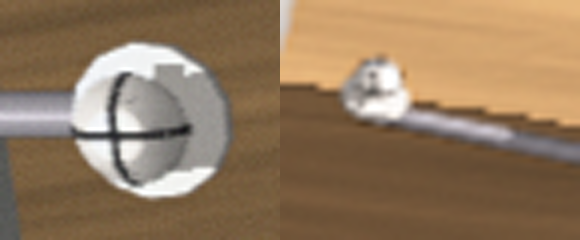

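The crop puts the stud tip at wrist (130,153) and scene (340.4,176.5). The collar is at wrist (138,150) and scene (341,181).

```bash
python3 - <<'E'
from h import *
p=camera_params('wrist');pa=camera_params('scene')
print(tri(p,(130,153),pa,(340.4,176.5)),tri(p,(138,150),pa,(341,181)))
for z in(.165,.17,.175,.18):
  print(z,proj(p,[.535,.240,z]),proj(pa,[.535,.240,z]),'tip',proj(p,[.535,.240,z+.014]),proj(pa,[.535,.240,z+.014]))
E
```

```text
(array([0.53470581, 0.23890124, 0.19311883]), np.float64(0.0012301646704827051)) (array([0.53419038, 0.24076004, 0.17955281]), np.float64(0.004273664845288097))
0.165 [143.65686465 146.82563983] [338.83654708 186.48198809] tip [136.03337401 149.76905972] [339.72075971 181.66961736]
0.17 [141.04830755 147.83280036] [339.15062516 184.77260265] tip [133.05297957 150.91978617] [340.04019518 179.93107404]
0.175 [138.31537089 148.88798367] [339.46660103 183.05288847] tip [129.92031096 152.12930547] [340.36157728 178.18193618]
0.18 [135.44894152 149.99470835] [339.78449192 181.32275164] tip [126.62339226 153.40224152] [340.68492384 176.42210662]
```

{"fn": "carry_out", "kwargs": {"commands": [[[0,0,0.35,0,0,0],[0,0,0.4,0,0,0],[0,0,0.3,0,0,0],[0,0,0,0,0,0],[0,-0.2,0,0,0,0],[0,-0.3,0,0,0,0],[0,-0.4,0,0,0,0],[0,-0.4,0,0,0,0],[0,-0.4,0,0,0,0],[0,0,0,0,0,0]]]}}

```text
clock: 8.33
position: [0.4934, 0.2363, 0.1938]
ee_rot: [0.998, -0.066, 0.0, -0.001]
ft_force: [-0.3, -0.1, -3.9]
grip_width: 0.138
grasp_force: 98.4
```

{"fn": "carry_out", "kwargs": {"commands": [[[0,-0.3,0,0,0,0],[0,-0.4,0,0,0,0],[0,-0.4,0,0,0,0],[0,-0.3,0,0,0,0],[0,0,0,0,0,0],[0,0,0,0,0,0]]]}}

```text
clock: 8.83
position: [0.5014, 0.2874, 0.1935]
ee_rot: [0.998, -0.068, -0.0, 0.0]
ft_force: [0.2, -0.4, -2.8]
grip_width: 0.141
grasp_force: 98.4
```

```bash
python3 - <<'E'
from h import *
O=np.array([.551,.358]);d=np.array([-.1357,-.9907]);ex=np.array([.9907,-.1357])
t=O+.074*d-.041*ex; print(t); go([*t,.192],-97.8)
w,p=snap('wrist','w6.png'); a,pa=snap('scene','s6.png'); b,_=snap('top','t6.png')
s=cv2.resize(cv2.imread('pics/s6.png')[80:280,280:430],(450,600),interpolation=cv2.INTER_CUBIC); w=cv2.resize(w[:,:,::-1],(350,262))
b=cv2.resize(cv2.imread('pics/t6.png')[140:240,120:220],(338,338));b=cv2.copyMakeBorder(b,0,0,0,12,0)
cv2.imwrite('pics/m6.png',np.hstack([s,np.vstack([w,b])]))
E
```

```text
[0.5003395 0.2902519]
shift units [-0.04 -0.07  0.04] turn units [ 0.01  0.   -0.01]
```

View pics/m6.png

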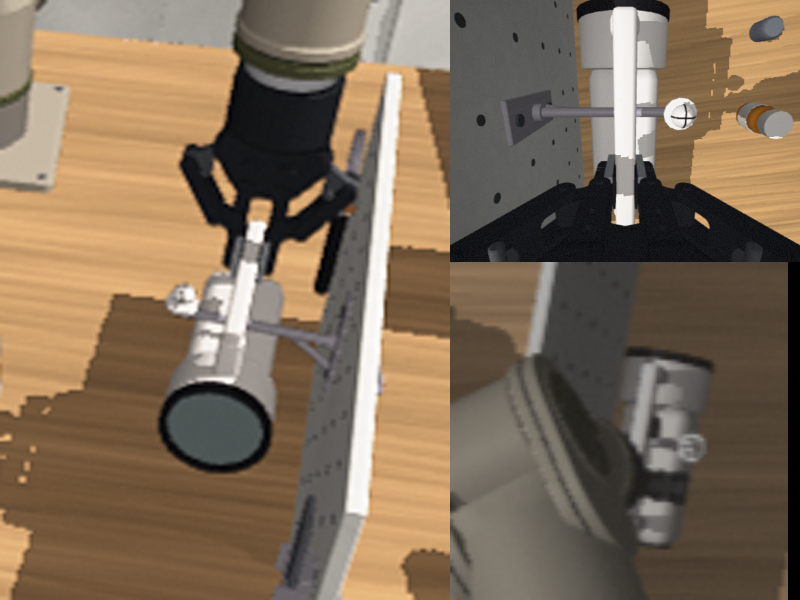

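The torch is threaded on the hook. The scene view shows the stud in front of the bar at about (340,180), and the rod crosses under the middle of the bar.

{"fn": "carry_out", "kwargs": {"commands": [[[0,-0.05,0.2,0,0,0],[0,0,0.2,0,0,0],[0,0,0.1,0,0,0],[0,0,0.08,0,0,0],[0,0,0,0,0,0],[0,0,0,0,0,0]]]}}

```text
clock: 9.48
position: [0.5019, 0.288, 0.1706]
ee_rot: [0.998, -0.069, 0.0, -0.0]
ft_force: [0.0, 0.1, -2.9]
grip_width: 0.143
grasp_force: 98.5
```

{"fn": "carry_out", "kwargs": {"commands": [[[0,0,0.06,0,0,0],[0,0,0,0,0,0],[0,0,0,0,0,0]]]}}

```text
clock: 9.73
position: [0.5021, 0.2883, 0.1694]
ee_rot: [0.998, -0.069, 0.0, -0.001]
ft_force: [-5.6, -2.1, 6.3]
grip_width: 0.138
grasp_force: 100.1
```

{"fn": "carry_out", "kwargs": {"commands": [[[0,0,0,0,0,0],[0,0,0,0,0,0],[0,0,0,0,0,0],[0,0,0,0,0,0],[0,0,0,0,0,0],[0,0,0,0,0,0]]], "hand": 0.2}}

```text
clock: 10.23
position: [0.5018, 0.2882, 0.1682]
ee_rot: [0.998, -0.069, 0.0, -0.0]
ft_force: [-0.5, -0.4, -0.8]
grip_width: 0.398
grasp_force: 0.0
```

{"fn": "carry_out", "kwargs": {"commands": [[[0,0,-0.3,0,0,0],[0,0,-0.6,0,0,0],[0,0,-0.8,0,0,0],[0,0,-0.8,0,0,0],[0,0,-0.8,0,0,0],[0,0,-0.8,0,0,0],[0,0,0,0,0,0],[0,0,0,0,0,0]]]}}

```text
clock: 10.9
position: [0.5026, 0.2883, 0.3348]
ee_rot: [0.998, -0.069, 0.002, -0.001]
ft_force: [1.2, -0.7, -0.2]
grip_width: 0.402
grasp_force: 0.0
```

```bash
python3 - <<'E'
from h import *
go([.602,.067,.30],-7.8);go([.602,.067,.30],172)
w,p=snap('wrist','w7.png'); a,pa=snap('scene','s7.png')
s=cv2.resize(cv2.imread('pics/s7.png')[140:290,280:430],(400,400),interpolation=cv2.INTER_CUBIC); w=cv2.resize(w[:,:,::-1],(400,300)); w=cv2.copyMakeBorder(w,0,100,0,0,0)
cv2.imwrite('pics/m7.png',np.hstack([s,w]))
E
```

```text
shift units [3.22 5.14 0.86] turn units [ -0.    -0.05 -15.03]
shift units [3.22 5.14 0.86] turn units [-0.05  0.   15.01]
```

View pics/m7.png

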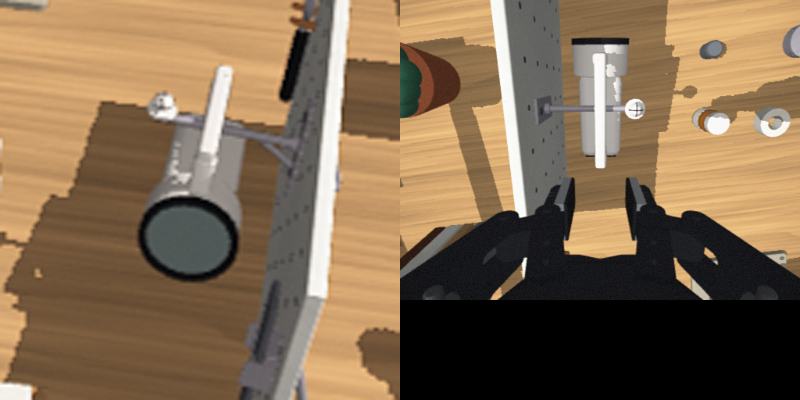

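The torch hangs by mid-bar from the rod and is clear of the fingers, with the stud in front of it at wrist (301,138) and the cap at wrist (398,63). I have used my ten views, so from here I measure with masks only.

```bash
python3 - <<'E'
from h import *
p=camera_params('wrist'); w=cv2.imread('pics/w7.png'); 
h=cv2.cvtColor(w,cv2.COLOR_BGR2HSV).astype(int)
m=((h[...,1]<60)&(h[...,2]>110)).astype(np.uint8); m[:,:288]=0;m[:,320:]=0;m[:120]=0;m[160:]=0
k,l,s,c=cv2.connectedComponentsWithStats(m)
for i in range(1,k):
  if s[i,4]>20: print(s[i],c[i],onz(p,c[i],.178))
print(proj(p,[.5345,.2395,.178]),proj(p,[.5345,.2395,.192]),293.5*.026/(.335+.156-.178))
E
```

```text
[288 126  26  27 544] [300.21139706 138.78492647] [0.53286777 0.23895293 0.178     ]
[299.50668173 137.22842507] [301.59627723 138.82051172] 24.380191693290733
```

{"fn": "carry_out", "kwargs": {"commands": [[[0.4,0.6,0,0,0,0],[0.5,0.8,0,0,0,0],[0.5,0.8,0,0,0,0],[0.5,0.8,0,0,0,0],[0.5,0.8,0,0,0,0],[0.5,0.8,0.4,0,0,-0.9],[0.3,0.5,0.4,0,0,-0.9],[0,0,0,0,0,-1],[0,0,0,0,0,-1],[0,0,0,0,0,-1],[0,0,0,0,0,-1],[0,0,0,0,0,-1],[0,0,0,0,0,-1],[0,0,0,0,0,-1],[0,0,0,0,0,-1],[0,0,0,0,0,-1],[0,0,0,0,0,-1],[0,0,0,0,0,-1],[0,0,0,0,0,-1],[0,0,0,0,0,-1]]], "hand": -0.6}}

```text
clock: 12.67
position: [0.6017, 0.0693, 0.2987]
ee_rot: [0.76, 0.65, -0.001, -0.001]
ft_force: [0.1, 0.9, -0.2]
grip_width: 0.798
grasp_force: 0.0
```

```bash
cat > cap.py <<'E'
from h import *
w,p=snap('wrist','wc.png')
h=cv2.cvtColor(w,cv2.COLOR_RGB2HSV).astype(int)
e=proj(p,[.602,.067,.034]); print('expect',e)
b=w.astype(int); m=((b.max(2)-b.min(2)<28)&(b.max(2)<150)).astype(np.uint8)
m=cv2.morphologyEx(m,cv2.MORPH_OPEN,np.ones((3,3)))
x,y=e.astype(int); q=np.zeros_like(m); q[max(0,y-55):y+55,max(0,x-55):x+55]=1; m*=q
k,l,s,c=cv2.connectedComponentsWithStats(m)
for i in range(1,k):
  if s[i,4]>60: print(s[i],c[i],np.median(w[l==i],0),onz(p,c[i],.034),onz(p,c[i],.017))
E
python3 cap.py
```

```text
expect [256.57729945 158.49394599]
[247 145  20  23 370] [256.35675676 156.35405405] [109. 113. 120.] [0.60215998 0.07003271 0.034     ] [0.6017026  0.06714129 0.017     ]
```

{"fn": "carry_out", "kwargs": {"commands": [[[0,0,0.6,0,0,-0.2],[0,0,0.8,0,0,0],[0,0,0.8,0,0,0],[0,0,0.8,0,0,0],[0,0,0.5,0,0,0],[0,0,0,0,0,0],[0,0,0,0,0,0]]]}}

```text
clock: 13.3
position: [0.6015, 0.0692, 0.1593]
ee_rot: [0.755, 0.656, -0.001, -0.001]
ft_force: [-0.1, 0.9, 1.2]
grip_width: 0.799
grasp_force: 0.0
```

```bash
cat >> cap.py <<'E'
o=get_obs();print(o['position'],o['ee_rot'])
i=1+np.argmax(s[1:,4]); X,Y,W,H=s[i,:4]; L=(l==i)
for r in range(Y,Y+H,3): cc=np.flatnonzero(L[r]); print(r,cc[0],cc[-1],int(b[r,cc].sum(1).mean()/3),end=' | ')
print(); tz=p['R']@np.array([.602,.069,.034])+p['t']; print('top dia px',p['mtx'][0][0]*.03/tz[2])
E
python3 cap.py
```

```text
expect [256.86566777 184.59798149]
[242 163  30  35 852] [256.32042254 180.28051643] [113. 117. 124.] [0.60207931 0.07123503 0.034     ] [0.60145263 0.06690533 0.017     ]
[0.60255611 0.06927732 0.16088271] [ 7.54811804e-01  6.55941412e-01 -2.07468153e-05  6.22476024e-05]
163 252 261 91 | 166 247 265 85 | 169 245 267 94 | 172 244 269 106 | 175 243 270 110 | 178 242 270 114 | 181 242 271 114 | 184 242 271 114 | 187 242 270 114 | 190 244 269 111 | 193 245 267 103 | 196 249 264 69 | 
top dia px 31.857807365321342
```

{"fn": "carry_out", "kwargs": {"commands": [[[0.04,0,0.6,0,0,0],[0,0,0.8,0,0,0],[0,0,0.8,0,0,0],[0,0,0.7,0,0,0],[0,0,0.5,0,0,0],[0,0,0.3,0,0,0],[0,0,0.1,0,0,0],[0,0,0,0,0,0],[0,0,0,0,0,0]]]}}

```text
clock: 14.1
position: [0.6039, 0.0711, 0.01]
ee_rot: [0.754, 0.656, 0.001, 0.001]
ft_force: [0.8, 0.6, 0.6]
grip_width: 0.798
grasp_force: 0.0
```

```bash
python3 - <<'E'
from h import *
go([.6023,.0707,.008],-7.8); print(get_obs()['position'])
E
```

```text
shift units [-0.02 -0.04  0.05] turn units [ 0.02 -0.01 -0.03]
[0.60388005 0.07113534 0.00995521]
```

{"fn": "carry_out", "kwargs": {"commands": [[[0,-0.04,0.05,0,0,0],[0,0,0,0,0,0],[0,0,0,0,0,0],[0,0,0,0,0,0],[0,0,0,0,0,0],[0,0,0,0,0,0],[0,0,0,0,0,0]]], "hand": 1, "force": 80}}

```text
clock: 14.68
position: [0.6015, 0.0714, 0.0073]
ee_rot: [0.754, 0.656, 0.001, 0.0]
ft_force: [-2.8, -0.3, 6.5]
grip_width: 0.321
grasp_force: 78.4
```

{"fn": "carry_out", "kwargs": {"commands": [[[0,0,-0.3,0,0,0],[0,0,-0.6,0,0,0],[0,0,-0.9,0,0,0],[0,0,-1,0,0,0],[0,0,-1,0,0,0],[0,0,-1,0,0,0],[0,0,-0.7,0,0,0],[0,0,-0.3,0,0,0],[0,0,0,0,0,0],[0,0,0,0,0,0]]]}}

```text
clock: 15.52
position: [0.601, 0.0711, 0.2385]
ee_rot: [0.754, 0.656, 0.0, 0.0]
ft_force: [0.1, 0.4, -1.4]
grip_width: 0.322
grasp_force: 78.8
```

```bash
python3 - <<'E'
from h import *
o=get_obs();print(o['position'])
go([.5345,.2395,.25],-7.8); go([.5345-.0054*2,.2395-.04*2,.25])
E
```

```text
[0.60096423 0.07113429 0.23850892]
shift units [ 3.94 -2.23 -0.29] turn units [ 0.01 -0.01 -0.02]
shift units [ 1.92 -2.22 -0.29]
```

{"fn": "carry_out", "kwargs": {"commands": [[[0.3,-0.35,0,0,0,0],[0.5,-0.55,0,0,0,0],[0.5,-0.55,0,0,0,0],[0.5,-0.5,0,0,0,0],[0.4,-0.27,0,0,0,0],[0,0,0,0,0,0],[0,0,0,0,0,0],[0,0,0,0,0,0]]]}}

```text
clock: 16.18
position: [0.5251, 0.1696, 0.2371]
ee_rot: [0.755, 0.656, -0.001, 0.0]
ft_force: [-0.9, -1.1, -0.4]
grip_width: 0.325
grasp_force: 78.8
```

```bash
cat > stud.py <<'E'
from h import *
w,p=snap('wrist','ws.png'); o=get_obs(); print(o['position'],o['ee_rot'])
S=[.5345,.2395]; e=proj(p,[*S,.178]); print('expect',e,proj(p,[*S,.192]))
b=w.astype(int); m=((b.max(2)-b.min(2)<40)&(b.max(2)>120)).astype(np.uint8)
x,y=e.astype(int); q=np.zeros_like(m); q[max(0,y-35):y+35,x-35:x+35]=1; m*=q
m=cv2.morphologyEx(m,cv2.MORPH_OPEN,np.ones((5,5)))
k,l,s,c=cv2.connectedComponentsWithStats(m)
for i in range(1,k):
  if s[i,4]>60:
    print(s[i],c[i],np.median(w[l==i],0),onz(p,c[i],.178),onz(p,c[i],.174))
    cn=cv2.findContours((l==i).astype(np.uint8),0,1)[0][0]; print('circ',cv2.minEnclosingCircle(cn))
d=(p['R']@np.array([*S,.178])+p['t'])[2]; print('dia px',p['mtx'][0][0]*.026/d)
g=w[y-24:y+25:2,x-24:x+25:2].mean(2).astype(int)//10
print('\n'.join(' '.join('%2d'%v for v in r) for r in g), (x-24,y-24))
E
python3 stud.py
```

```text
[0.52536807 0.16926497 0.23731971] [ 7.54869162e-01  6.55874925e-01 -7.91178171e-04  7.63821343e-05]
expect [255.1206022  104.55370377] [255.04300068 104.59700956]
[ 220   69   70   56 2437] [254.45342634  90.55067706] [183. 179. 176.] [0.53529536 0.24821137 0.178     ] [0.53529674 0.24837943 0.174     ]
circ ((254.5, 85.95454406738281), 38.44104766845703)
dia px 39.52340451307916
14 14 14 14 15 17 19 19 19 14 17 19 20 17 14 13 17 19 19 19 19 19 19 19 19
14 14 16 17 17 17 17 17 17 13 17 19 20 18 14 12 16 17 17 17 17 16 15 14 17
13 13 13 15 15 15 14 13 13 15 20 25 25 22 18 13 14 15 15 15 14 13 13 13 15
12 12 12 13 13 13 12 22 25 25 25 25 25 25 25 25 25 16 13 12 12 12 12 12 12
11 11 11 10 11 11 24 25 25 25 25 25 25 25 25 25 25 25 15 10 10 10 10 10 10
10  9 10 10 10 24 25 25 25 25 24 21 14 24 24 25 25 25 25 16  9 10 10 10 10
11 11 10 11 24 25 25 25 24 24 24 22 15 25 24 24 24 25 25 25 17 10 10 10 10
11 11 10 18 25 25 25 24 24 24 25 22 15 25 24 24 23 24 25 25 25 10 10 10 10
11 11 10 24 25 25 24 24 24 25 25 23 14 25 25 24 24 23 24 25 25 15 10 10 10
10 11 12 25 25 24 23 24 24 25 25 23 14 25
[... 488 characters left out ...]
0 12 24 25 25 16 17 17 17 18 17  8 19 16 16 16 14 16 18 25 20 10 10 10
 9 10 11 17 25 25 16 14 15 15 15 12  6 15 15 14 13 14 17 18 24 10 10 10 10
10 10 11 11 22 25 22 15 12 13 14 10  6 13 13 13 14 17 24 25 14 10 10 10 10
10 10 11 11 11 24 22 17 17 15 13 10  5 12 12 16 17 17 24 20  9 10 10 10 10
10 10 11 11 10 17 21 17 17 17 17 17 14 17 17 17 17 17 18 11 10 10 10 10 10
10  9 11 11 11 11 12 13 17 17 17 17 18 17 17 18 15 11 10 11 10 10 10 10 10
10  9 11 11 11 10 11 11 11 14 16 16 16 16 16 12 10 10 10 11 10  9 10 10 10
10 10 10 11 11 11 11 12 11 11 11 10 10 10 10 10 10 10 10 11 10  9 10 10 10
10 10 10 11 10 10 11 11 11 11 11 10 10 10 11 10 10 10 10 10 10 10 10 10 10 (np.int64(231), np.int64(80))
```

{"fn": "carry_out", "kwargs": {"commands": [[[0.3,0,0,0,0,0],[0.5,-0.03,0,0,0,0],[0.5,0,0,0,0,0],[0.4,0,0,0,0,0],[0.08,0,0,0,0,0],[0,0,0.2,0,0,0],[0,0,0.2,0,0,0],[0,0,0,0,0,0],[0,0,0,0,0,0],[0,0,0,0,0,0]]]}}

```text
clock: 17.07
position: [0.534, 0.2404, 0.2223]
ee_rot: [0.755, 0.656, 0.0, 0.0]
ft_force: [0.5, 0.5, -0.6]
grip_width: 0.33
grasp_force: 78.8
```

```bash
python3 - <<'E'
from h import *
o=get_obs();print(o['position'],o['ee_rot'],o['ft_force'])
go([.534,.240,.200],-7.8)
E
```

```text
[0.53402692 0.2403966  0.22230769] [7.54761162e-01 6.55999686e-01 6.27990592e-06 1.86517641e-05] [ 0.51480244  0.52467466 -0.61881315]
shift units [-0.01  0.    0.56] turn units [ 0.    0.   -0.03]
```

{"fn": "carry_out", "kwargs": {"commands": [[[0,0,0.2,0,0,0],[0,0,0.2,0,0,0],[0,0,0.15,0,0,0],[0,0,0,0,0,0],[0,0,0,0,0,0]]]}}

```text
clock: 17.48
position: [0.534, 0.2423, 0.1999]
ee_rot: [0.754, 0.657, 0.001, -0.0]
ft_force: [2.3, 4.3, 1.3]
grip_width: 0.325
grasp_force: 79.0
```

{"fn": "carry_out", "kwargs": {"commands": [[[0,0,0.05,0,0,0],[0,0,0.05,0,0,0],[0,0,0,0,0,0],[0,0,0,0,0,0]]]}}

```text
clock: 17.82
position: [0.5342, 0.2424, 0.1965]
ee_rot: [0.754, 0.657, 0.001, -0.0]
ft_force: [3.0, 4.9, 1.2]
grip_width: 0.323
grasp_force: 79.0
```

{"fn": "carry_out", "kwargs": {"commands": [[[0.07,0.03,0,0,0,0],[0,0,0,0,0,0],[0,0,0,0,0,0],[0,0,0,0,0,0]]]}}

```text
clock: 18.15
position: [0.535, 0.2435, 0.1958]
ee_rot: [0.754, 0.656, -0.001, -0.0]
ft_force: [-2.7, -0.2, 1.2]
grip_width: 0.326
grasp_force: 78.9
```

{"fn": "carry_out", "kwargs": {"commands": [[[0,-0.015,0.05,0,0,0],[0,0,0.03,0,0,0],[0,0,0,0,0,0],[0,0,0,0,0,0]]]}}

```text
clock: 18.48
position: [0.5346, 0.2435, 0.1922]
ee_rot: [0.754, 0.656, -0.001, 0.0]
ft_force: [0.2, -0.3, -5.6]
grip_width: 0.324
grasp_force: 79.0
```

{"fn": "carry_out", "kwargs": {"commands": [[[0,0,0.05,0,0,0],[0,0,0,0,0,0],[0,0,0,0,0,0]]]}}

```text
clock: 18.73
position: [0.5351, 0.2441, 0.1911]
ee_rot: [0.754, 0.656, 0.0, 0.0]
ft_force: [-0.2, 0.1, -1.1]
grip_width: 0.33
grasp_force: 79.2
```

{"fn": "carry_out", "kwargs": {"commands": [[[0,0,0.05,0,0,0],[0,0,0,0,0,0],[0,0,0,0,0,0]]]}}

```text
clock: 18.98
position: [0.5352, 0.2442, 0.1907]
ee_rot: [0.754, 0.656, 0.001, -0.0]
ft_force: [-4.6, -3.0, 10.2]
grip_width: 0.323
grasp_force: 80.5
```

```bash
python3 - <<'E'
from h import *
a,pa=snap('scene','s9.png'); s0=cv2.imread('pics/s7.png')[:,:,::-1]
for z in (.178,.212,.1835,.2175): print(z,proj(pa,[.535,.2425,z]))
for nm,im in(('before',s0),('now',a)):
  print(nm)
  for r in range(158,194): print(r,' '.join('%3d'%int(v) for v in im[r,328:356:2].mean(1)), im[r,341])
E
```

```text
0.178 [340.75985608 182.15066944]
0.212 [342.99213683 170.13036093]
0.1835 [341.11470782 180.23987603]
0.2175 [343.36208959 168.13825201]
before
158 163 163 162 162 163 163 164 164 164 166 165 165 164 165 [214 166 115]
159 170 169 166 165 163 163 163 165 166 168 167 167 167 166 [215 167 114]
160 171 173 173 171 169 167 166 164 163 163 164 166 168 169 [214 167 114]
161 165 165 165 168 169 171 171 169 167 166 166 164 163 164 [221 174 120]
162 165 165 165 165 165 164 165 167 168 170 169 170 169 166 [215 168 115]
163 163 163 163 162 161 162 163 164 163 165 167 168 168 171 [213 165 112]
164 162 162 161 163 162 162 161 161 162 163 164 165 165 168 [209 162 110]
165 157 160 162 163 163 163 161 162 160 162 161 161 163 164 [211 164 112]
166 155 156 157 156 157 161 164 164 163 163 163 163 162 163 [213 165 113]
167 160 157 156 153 153 152 154 156 157 160 162 163 164 163 [203 156 106]
168 157 158 159 161 159 159 155 151 150 149 153 154 157 160 [202 156 106]
169 154 154 155 157 157 159 159 161 159 158 156 153 152 152 [208 162 110]
170 158 157 157 157 155 155 156 157 159 159 161 160 159 157 [205 15
[... 3598 characters left out ...]
141 173 191 188 147 125 [97 94 96]
185  85  84  83  81  79  66  87 112 105 130 156 172 149 109 [122 111 107]
186  85  86  87  87  87  85  81  72  73  88  99 116 114 119 [111  81  53]
187  83  85  84  83  83  83  86  86  86  99 101 102 103 104 [114  85  57]
188  82  81  80  81  81  82  82  83  81 103 123 134 125 111 [109  81  55]
189  79  79  79  79  79  79  79  80  80 108 121 134 136 136 [106  79  54]
190  82  81  81  80  79  79  79  78  79 110 123 135 135 137 [105  78  53]
191  82  80  80  80  80  79  79  78  85 112 125 135 136 133 [106  80  54]
192  84  84  82  82  82  80  78  77  86 115 127 136 135 125 [105  78  52]
193  81  81  82  83  82  84  82  82  91 124 129 136 137 123 [110  82  55]
```

{"fn": "carry_out", "kwargs": {"commands": [[[-0.02,-0.03,0.015,0,0,0],[0,0,0,0,0,0],[0,0,0,0,0,0],[0,0,0,0,0,0],[0,0,0,0,0,0],[0,0,0,0,0,0]]]}}

```text
clock: 19.53
position: [0.5351, 0.2442, 0.1907]
ee_rot: [0.754, 0.656, 0.003, 0.0]
ft_force: [0.9, -0.9, 9.4]
grip_width: 0.329
grasp_force: 80.4
```

{"fn": "carry_out", "kwargs": {"commands": [[[0,0,0.03,0,0,0],[0,0,0,0,0,0],[0,0,0,0,0,0],[0,0,0,0,0,0],[0,0,0,0,0,0],[0,0,0,0,0,0]]]}}

```text
clock: 20.03
position: [0.5352, 0.2442, 0.1906]
ee_rot: [0.754, 0.656, 0.003, 0.0]
ft_force: [-3.0, -2.3, 18.8]
grip_width: 0.322
grasp_force: 81.4
```

```bash
python3 - <<'E'
from h import *
a,_=snap('scene','s10.png'); s=cv2.imread('pics/s7.png')[:,:,::-1]
d=np.abs(a.astype(int)-s).sum(2)[205:250,325:400]; print('torch region changed px',(d>90).mean())
o=get_obs();print(o['position'],o['ft_force'],o['grasp_force'])
E
```

```text
torch region changed px 0.009777777777777778
[0.53515435 0.24423314 0.19060106] [-2.57747364 -1.46124629 19.91533933] 81.3786780461669
```

{"fn": "carry_out", "kwargs": {"commands": [[[-0.01,-0.01,-0.025,0,0,0],[0,0,0,0,0,0],[0,0,0,0,0,0],[0,0,0,0,0,0],[0,0,0,0,0,0]]]}}

```text
clock: 20.5
position: [0.5348, 0.244, 0.1907]
ee_rot: [0.754, 0.657, 0.003, 0.0]
ft_force: [0.5, 1.0, 10.8]
grip_width: 0.326
grasp_force: 80.1
```

```bash
python3 -c "
from workcell import hand_in; print(hand_in())"
```

```text
the job is handed in; nothing more can be done
None
```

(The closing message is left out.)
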